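Comb the dressing sticks into a tight row with the pan rake

TASK

Take the toothed rake from its rubber mat and comb all five scattered dressing sticks to the end of the white pan farthest from the mat, until they lie side by side, parallel to the wooden stop bar there, in one row without gaps that is pressed snug against the bar. The sticks are brittle, so keep a firm but gentle, steady push on the row for a moment to close it up, and never touch them with the gripper. Then stand the rake back on its mat, let go, and leave the other things on the bench alone.

Things in the scene. Friction and masses are not known exactly. Their poses are not given: they have to be found in the camera images.
- pan: white sheet-metal splash pan, fixed; inside 220 mm (its x) by 410 mm (its y), walls 6 mm thick, 34 mm high above the bench plus a 4.5 mm rim bead, floor top 4 mm above the bench. Origin under its middle at bench level. Near its +y end a wooden stop bar (12 mm thick, 20 mm high, along x) is clamped across it by two thumbscrews 47 mm above the bench. The row goes against the bar, sticks along x.
- pan_end (a point): middle of the inner face of the pan's +y end wall, at floor level. The stop bar's face is set 12 to 42 mm in front of it, different each time and not measured: see it or feel for it. The five sticks take 60 mm more. Combing takes 1 to 4 N; once the row has closed against the bar the push rises by many newtons per millimetre. A steady 6 to 12 N for half a second seats it.
- stick0: abrasive dressing stick, dark grey square bar 104 x 12 x 12 mm, about 35 g, loose, lying flat on the pan floor; origin at its centre (10 mm above the bench when flat), x axis along its length. All five are alike. Brittle: it chips if anything pushes it with more than 20 N. It slides, it does not roll.
- stick1: dressing stick, the same as stick0 (104 x 12 x 12 mm, origin at its centre, x along its length)
- stick2: dressing stick, the same as stick0 (104 x 12 x 12 mm, origin at its centre, x along its length)
- stick3: dressing stick, the same as stick0 (104 x 12 x 12 mm, origin at its centre, x along its length)
- stick4: dressing stick, the same as stick0 (104 x 12 x 12 mm, origin at its centre, x along its length)
- rake: pan rake that stands upright on its own teeth on the mat, 0.3 kg, 106 mm tall. Aluminium head 144 mm (its x) by 28 mm (its y), 28 mm high, lower 16 mm cut into ten teeth 9 mm wide; both long faces (y = +14 and -14 mm) are flat and can push. Above a 24 mm neck an upright wooden grip 44 mm (x) by 26 mm (y), 40 to 106 mm above the teeth tips. Origin mid-head at the teeth tips; z up.
- mat: black rubber mat 180 mm (its x) by 70 mm (its y), 4 mm thick, fixed to the bench: the rake's place. Origin at bench level under its middle.
- spray: blue bottle 64 mm across, 150 mm tall, standing on the bench beyond the row's end of the pan; origin at its foot. Leave it alone.
- wheel: spare green grinding wheel 125 mm across, 20 mm thick, lying flat on the bench; origin at the middle of its underside. Leave it alone.
- cup: steel cup 66 mm across, 60 mm tall, standing on the bench on the robot's side of the mat; origin at its foot. Leave it alone.
Things that resemble listed ones, but are neither listed nor needed, are in the scene too. What is shaped like the stick0 but blue or pink is not meant. Of the things shaped like the rake, the aluminium one is meant.

How it is judged:
By the outcome, as a careful person would: the job done as asked, in the order asked, and still so for the second after the job is handed in, with the robot touching nothing.
It also fails if it takes over 56 s, if anything falls off the work surface, if the arm or the gripper's body presses on something with over 40 N, if the wrist force passes 120 N, or if a joint passes its speed limit or range.

ROBOT

A 7-joint arm with a two-finger parallel gripper is mounted at the origin on the work surface. World frame = base frame: x ahead of the robot, y to its left, z up, the work surface at z = 0. Lengths are in m, angles in rad, forces in N, time in s.
With the tool pointing down it reaches from about 0.4 to 0.9 m from the base axis. Payload 5.6 kg.
Tool frame: the origin (TCP) lies midway between the tips of the shut fingers; the grasp point (between the pads) lies 19 mm behind it; y points along the fingers, z is the direction in which the jaws open and shut, and the axes are right-handed (so a half turn about y gives the same grasp; the last joint's range is limited). The gripper opens to 92 mm and grips with 3 to 60 N. Pads are 20 mm wide; open, the fingers measure 128 mm over their backs; the gripper's body (75 mm by 189 mm) begins 69 mm behind the grasp point.
Start: joints at [1.126, 0.468, -0.012, 1.603, 0.006, 1.071, -0.056], TCP at [0.254, -0.598, 0.215] pointing down, gripper open.
Joint ranges: [-2.53, 2.53], [-0.31, 2.02], [-1.57, 1.55], [0.28, 2.44], [-1.29, 4.43], [0.15, 1.84], [-2.92, 2.92]. Speed limits (rad/s): [2.57, 2.57, 3.14, 3.14, 3.14, 3.14, 3.14].

INTERFACE

Orientations are given as a 3x3 rotation matrix whose columns are the frame's x, y, z axes.
In Python, from station import env, effector, solver, viewer, workorder, search_frame, tip_of gives the robot as it stands. Calls block until the motion is done:
- env.reach(position, orientation): joint-space move of the TCP to a pose.
- env.movel(position, frame=None, rate=0.15): straight line of the TCP; frame=None keeps the orientation; rate is the mean speed in m/s.
- env.goto_joints(angles): joint-space move.
- effector.release() and effector.grasp(squeeze=None): open the fingers fully, or close them until they stop; squeeze is the grip in N (None keeps the last).
- env.pause(seconds).
- solver.inverse_kinematics(position, orientation): joint angles nearest the present ones, or None.
- env.sense(): the state.
- viewer.read_camera(name): name is "side" or "top"; returns (picture, depth): 480x640x3 uint8, red, green, blue; 480x640 float32, m along the optical axis (not along the pixel's ray), 0 where there is no reading.
- viewer.camera_info(name): a dict with "intrinsics" (3x3 intrinsics, pixels), "eye" and "rotation" of the camera in the world. Camera axes: x right, y up, looking along -z (the intrinsics and any distortion apply to the point x, -y, -z); pixel columns grow to the right and rows downward; lengths in m; the calibration is good to about 2 mm. A picture is of the moment at which its call begins. camera_info takes no time and is no camera call.
A pose or a line that the arm cannot do raises env.PlanningError and nothing moves.
- workorder.finish_job(): hands the job in, once; it reports no verdict.
Trained networks look in the newest picture that a camera, given by its name, has taken for a name from the list of things; names that differ only in an ending like _2 or _b are one class to them, and where a whole thing is asked for, a point or a joint stands for the part that bears it (a point fixed in the world has none). Each returns a list of dicts, best first, with "score" (0 to 1); they miss things now and then, are a little off and sometimes report something else, mostly with a low value. They report only what shows in the picture. A call takes as long as a camera call. They do not tell look-alikes from the thing itself.
- search_frame(camera, name): "at" ([x, y, z] in m, in world coordinates, good to about 4 mm: the middle of the surface that is visible of it).
- tip_of(camera, name): "at" ([x, y, z] in m, in world coordinates, good to about 4 mm: a listed point, or the origin of a listed thing).
The state is a dict: "t": time; "joint_positions": joint angles; "joint_velocities": joint speeds; "tau": joint torques, N m; "ee_pos": TCP position; "tcp_rot": TCP orientation; "wrist_force": force on the tool from outside, world axes, zero at the start; "moment": the same for the moment, N m; "gripper_width": finger opening in m.
Only numpy, scipy, OpenCV 4.12 (cv2) and the standard library are available. Lean on these libraries where they do the work, as an engineer would, in place of code of your own. Each camera call takes 0.05 s, during which the arm holds its last target.

## Working session

There is one attempt and no reset: what is moved stays moved. The work goes in short steps, each a Python script; the robot and the scene stay as the last script left them, time stands still between calls to the robot, and variables do not carry over. Pictures are saved under pics/ and viewed, and the job is handed in when it is done.

```bash
ls; mkdir -p pics
python3 - <<'E'
from station import env, effector, solver, viewer, workorder, search_frame, tip_of
import cv2,numpy as np
for c in ["top","side"]:
    p,d=viewer.read_camera(c)
    cv2.imwrite(f"pics/{c}0.png",p[:,:,::-1]); np.save(f"pics/{c}0d.npy",d)
    i=viewer.camera_info(c); print(c,i)
    for n in ["pan","rake","mat","pan_end","stick0"]:
        print(n,[(np.round(r["at"],3).tolist(),round(r["score"],2)) for r in tip_of(c,n)])
print(env.sense())
E
```

```text
pics
top {'intrinsics': array([[619.16470966,   0.        , 314.44105393],
       [  0.        , 619.16470966, 237.41837742],
       [  0.        ,   0.        ,   1.        ]]), 'eye': array([ 0.30847212, -0.00503369,  1.44482674]), 'rotation': array([[-0.01477928,  0.99417999, -0.10671323],
       [-0.99984466, -0.01366917,  0.01112671],
       [ 0.00960328,  0.1068611 ,  0.99422758]])}
pan [([0.586, 0.023, 0.003], 0.57)]
rake [([0.512, -0.325, 0.001], 0.84), ([0.482, -0.483, 0.001], 0.74)]
mat [([0.499, -0.316, 0.002], 0.66)]
pan_end [([0.583, 0.227, 0.0], 0.87), ([0.582, 0.138, 0.012], 0.35)]
stick0 [([0.593, -0.026, 0.013], 0.77), ([0.582, 0.139, 0.011], 0.73), ([0.594, 0.078, 0.013], 0.7), ([0.293, 0.191, 0.005], 0.66), ([0.614, -0.086, 0.008], 0.59), ([0.574, 0.027, 0.011], 0.54), ([0.344, 0.048, 0.007], 0.51)]
side {'intrinsics': array([[441.13475355,   0.        , 318.62075178],
       [  0.        , 441.13475355, 235.34042743],
       [  0.        ,   0.        ,   1.        ]]), 'eye': array([0.15444447, 0.68522117, 0.62221468]), 'rotation': array([[-0.91883967,  0.2287372
[... 630 characters left out ...]
36898, -0.0563149 ]), 'joint_velocities': array([-0.00066829, -0.00181417, -0.00037803, -0.00034025, -0.00102487,
       -0.00086679, -0.00046505]), 'tau': array([-1.04203307e-03, -5.20130396e+01, -1.27140208e-02, -2.43949556e+01,
       -5.66399214e-02,  1.14550057e-02,  5.61594675e-06]), 'ee_pos': array([ 0.25417676, -0.59826586,  0.21459532]), 'tcp_rot': array([[-9.20387807e-01, -1.98207394e-06,  3.91006757e-01],
       [-3.91006756e-01, -7.42928114e-05, -9.20387805e-01],
       [ 3.08732679e-05, -9.99999997e-01,  6.76031935e-05]]), 'wrist_force': array([-0.68619016, -0.02894003,  0.47857196]), 'moment': array([ 0.05503931, -0.00379958,  0.00651777]), 'gripper_width': 0.09199180277748539}
```

View pics/top0.png

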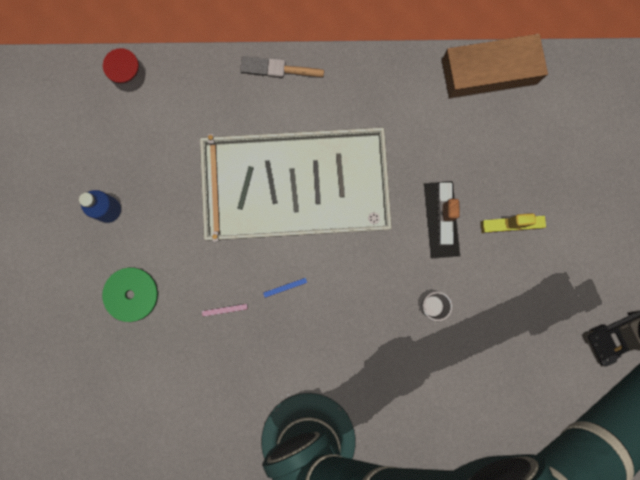

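View pics/side0.png

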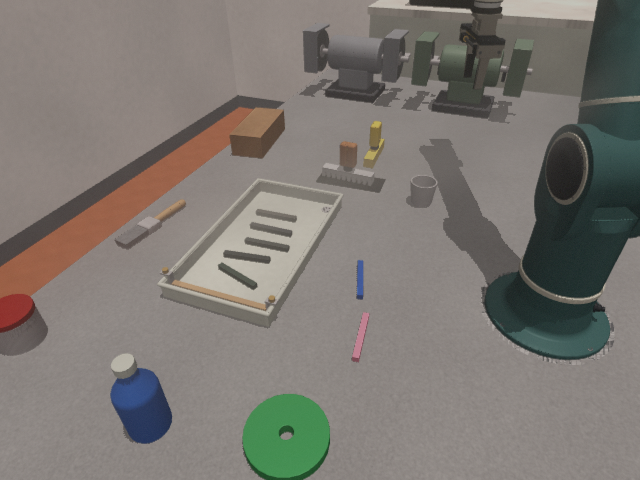

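The top view shows these rake-like things: the aluminium rake on the black mat with a brown grip (447,210), a yellow rake (515,223), and a brush or scraper at (283,68). I choose the one at (447,210). The dark sticks are at (245,187), (271,182), (294,190), (317,182) and (340,175). The pink one at (224,310) and the blue one at (285,288) are decoys. The stop bar is at x≈213 px. Next I'll take close crops and measure.

```bash
cat > h.py <<'E'
import numpy as np, cv2
from station import env, effector, solver, viewer, workorder, search_frame, tip_of
def deproj(c,d):
    i=viewer.camera_info(c);K=i["intrinsics"]
    v,u=np.mgrid[0:480,0:640]
    P=np.stack([(u-K[0,2])/K[0,0]*d,-(v-K[1,2])/K[1,1]*d,-d],-1)
    return P@i["rotation"].T+i["eye"]
def sticks(p,W,lo=(0.45,-0.2),hi=(0.72,0.24)):
    m=(p.max(2)<95)&(W[...,0]>lo[0])&(W[...,0]<hi[0])&(W[...,1]>lo[1])&(W[...,1]<hi[1])&(W[...,2]>0.006)&(W[...,2]<0.024)
    n,l,s,cc=cv2.connectedComponentsWithStats(m.astype(np.uint8))
    out=[]
    for k in range(1,n):
        if s[k,4]<60: continue
        q=W[l==k][:,:2].astype(np.float32); r=cv2.minAreaRect(q)
        b=cv2.boxPoints(r); 
        a,bb=b[1]-b[0],b[2]-b[1]; L=a if np.linalg.norm(a)>np.linalg.norm(bb) else bb
        out.append((np.round(r[0],4),np.round(sorted(r[1]),4),round(float(np.degrees(np.arctan2(L[1],L[0])))%180,1),cc[k].round()))
    return out
E
python3 - <<'E'
from h import *
p=cv2.imread("pics/top0.png")[:,:,::-1];d=np.load("pics/top0d.npy");W=deproj("top",d)
for s in sticks(p,W): print(*s)
# pan rim
m=(W[...,2]>0.03)&(W[...,2]<0.045)&(W[...,0]>.42)&(W[...,0]<.75)&(W[...,1]>-.24)&(W[...,1]<.28)
q=W[m][:,:2].astype(np.float32);r=cv2.minAreaRect(q);print("rim",r,cv2.boxPoints(r),m.sum())
# mat/rake
def rect(nm,m):
    n,l,s,_=cv2.connectedComponentsWithStats(m.astype(np.uint8));k=1+s[1:,4].argmax();q=W[l==k][:,:2].astype(np.float32);r=cv2.minAreaRect(q);print(nm,r,s[k],np.median(W[l==k][:,2]));return r
box=(W[...,0]>.38)&(W[...,0]<.62)&(W[...,1]>-.39)&(W[...,1]<-.25)
rect("grip",box&(W[...,2]>.09))
rect("head",box&(W[...,2]>.018)&(W[...,2]<.045))
dark=(p.max(2)<50)&box&(W[...,2]<.02)
rect("mat",cv2.morphologyEx((box&(dark|(W[...,2]>.015))).astype(np.uint8),3,np.ones((3,3))))
# bar height profile
hsv=cv2.cvtColor(np.ascontiguousarray(p),cv2.COLOR_RGB2HSV)
rect("bar",(hsv[...,1]>90)&(W[...,0]>.47)&(W[...,0]<.7)&(W[...,1]>.14)&(W[...,1]<.24)&(W[...,2]>.012)&(W[...,2]<.034))
a=cv2.resize(p[110:270,180:480],None,fx=2.6,fy=2.6,interpolation=2);cv2.imwrite("pics/crop0.png",a[:,:,::-1])
s=cv2.imread("pics/side0.png");cv2.imwrite("pics/crop1.png",cv2.resize(s[110:210,290:450],None,fx=4,fy=4,interpolation=2))
E
```

```text
[0.5947 0.0795] [0.0083 0.1007] 10.0 [271. 181.]
[ 0.5939 -0.027 ] [0.0071 0.0982] 2.8 [316. 181.]
[0.5814 0.1396] [0.0088 0.0989] 165.4 [245. 188.]
[0.5743 0.0262] [0.0052 0.0966] 5.6 [293. 188.]
rim ((0.5872779488563538, 0.023072481155395508), (0.24988719820976257, 0.4311041831970215), 2.6694986820220947) [[ 0.45243067  0.23257145]
 [ 0.4725092  -0.19806492]
 [ 0.72212523 -0.18642649]
 [ 0.7020467   0.24420989]] 2544
grip ((0.5117519497871399, -0.32525011897087097), (0.02755466289818287, 0.04268162325024605), 87.25286865234375) [446 199  14  21 260] 0.10740531384967533
head ((0.5122295022010803, -0.32526811957359314), (0.0298346895724535, 0.14393597841262817), 88.74068450927734) [439 183  14  62 613] 0.03082073512321193
mat ((0.39995139837265015, -0.21691644191741943), (0.16735652089118958, 0.4301659166812897), 44.6105842590332) [ 425  183   35   74 2079] 0.00943940292084089
bar ((0.5816161632537842, 0.20971398055553436), (0.20185036957263947, 0.011585976928472519), 2.3438034057617188) [211 145   8  86 385] 0.02359225573978141
```

```bash
python3 -c "
import cv2,numpy as np
a=cv2.imread('pics/crop0.png');b=cv2.imread('pics/crop1.png');print(a.shape,b.shape)
b=cv2.resize(b,(288,180));c=np.zeros((600,780,3),np.uint8);c[:a.shape[0]]=a;c[416:596,:288]=b;cv2.imwrite('pics/crop2.png',c)"
```

```text
(416, 780, 3) (400, 640, 3)
```

View pics/crop2.png

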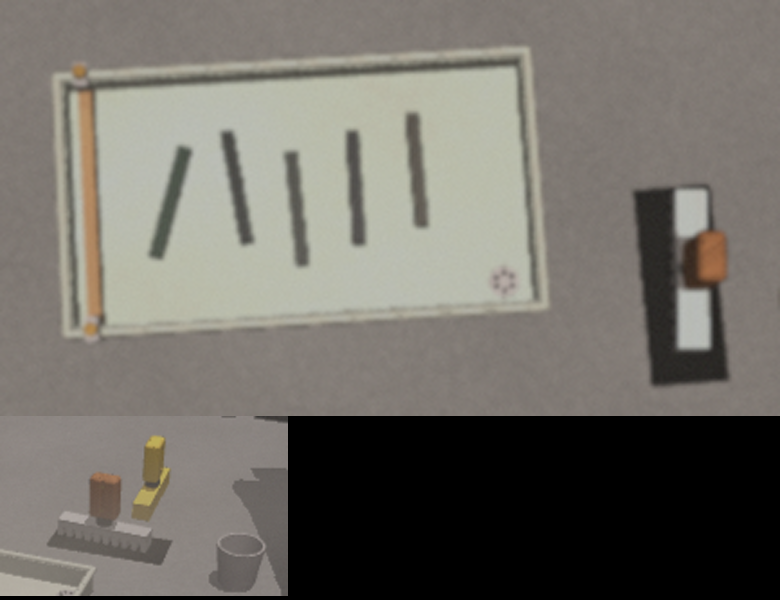

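The choice holds: the side crop shows the aluminium toothed head with a brown grip on the mat, and the yellow rake behind it is the look-alike. All sticks lie within about ±22 mm of the pan's midline, so the 144 mm rake covers them in one sweep. Next I check IK for the whole path, then grasp.

```bash
cat >> h.py <<'E'
PC=np.array([.5873,.0231]);PY=np.radians(2.67)
def R(yaw,s=1):
    x=np.array([np.cos(yaw),np.sin(yaw),0])*s; y=np.array([0,0,-1.]); return np.stack([x,y,np.cross(x,y)],1)
def pw(x,y,z): 
    c,s=np.cos(PY),np.sin(PY); return np.array([PC[0]+c*x-s*y,PC[1]+s*x+c*y,z])
RK=np.array([.512,-.3252]);GZ=.060
E
python3 - <<'E'
from h import *
lo=np.array([-2.53,-.31,-1.57,.28,-1.29,.15,-2.92]);hi=np.array([2.53,2.02,1.55,2.44,4.43,1.84,2.92])
for s in (1,-1):
    for p,y in [((*RK,.2),-.01),((*RK,GZ),-.01),(pw(.005,-.162,.16),PY),(pw(.005,-.162,GZ),PY),(pw(.005,.11,GZ),PY)]:
        q=solver.inverse_kinematics(np.array(p),R(y,s)); print(s,None if q is None else (np.round(q,2), round(float(min((q-lo).min(),(hi-q).min())),2)))
# rake yaw & mat fit
p=cv2.imread("pics/top0.png")[:,:,::-1];d=np.load("pics/top0d.npy");W=deproj("top",d)
box=(W[...,0]>.38)&(W[...,0]<.62)&(W[...,1]>-.39)&(W[...,1]<-.25)
m=box&(p.min(2)>120)&(W[...,2]>.02); q=W[m][:,:2].astype(np.float32); print("headwhite",m.sum(),cv2.minAreaRect(q), W[m][:,2].mean())
dm=box&(p.max(2)<60)&(W[...,2]<.012)
n,l,s,_=cv2.connectedComponentsWithStats(dm.astype(np.uint8));k=1+s[1:,4].argmax();dm=l==k
q=W[dm][:,:2].astype(np.float32);r=cv2.minAreaRect(q);print("mat",r,cv2.boxPoints(r).tolist(),dm.sum())
E
```

```text
1 (array([ 1.  ,  0.5 , -0.66,  1.69,  0.34,  1.06,  1.79]), 0.75)
1 (array([ 0.95,  0.68, -0.59,  1.79,  0.5 ,  0.83,  1.67]), 0.65)
1 (array([ 0.67,  0.58, -0.68,  1.7 ,  0.42,  1.01,  1.46]), 0.74)
1 (array([ 0.63,  0.7 , -0.63,  1.76,  0.53,  0.85,  1.37]), 0.68)
1 (array([ 0.31,  0.76, -0.82,  1.79,  0.69,  0.91,  0.79]), 0.65)
-1 (array([ 0.55,  0.41, -0.05,  1.73,  0.02,  1.01, -1.09]), 0.71)
-1 (array([ 0.53,  0.59, -0.03,  1.82,  0.02,  0.74, -1.09]), 0.59)
-1 (array([ 0.32,  0.48, -0.19,  1.73,  0.11,  0.94, -1.44]), 0.71)
-1 (array([ 0.29,  0.61, -0.15,  1.79,  0.13,  0.76, -1.46]), 0.61)
-1 (array([ 0.04,  0.63, -0.42,  1.81,  0.35,  0.78, -2.09]), 0.63)
headwhite 479 ((0.5134669542312622, -0.3258061707019806), (0.02845032699406147, 0.14137740433216095), 89.11204528808594) 0.031256351973714507
mat ((0.5029065012931824, -0.3194977641105652), (0.17627930641174316, 0.06625562906265259), 4.495813369750977) [[0.41244131326675415, -0.2933807969093323], [0.4176347851753235, -0.359432578086853], [0.5933716893196106, -0.3456147313117981], [0.5881782174110413, -0.27956295013427734]] 1078
```

Run:
```python
from h import *
y=np.radians(-.9)
env.reach(np.array([.5125,-.3255,.16]),R(y,-1))
env.movel(np.array([.5125,-.3255,GZ]),rate=.12)
print(env.sense()["t"],env.sense()["wrist_force"])
effector.grasp(60)
s=env.sense();print(s["t"],s["gripper_width"],s["wrist_force"])
env.movel(np.array([.5125,-.3255,.16]),rate=.12)
s=env.sense();print(s["t"],s["gripper_width"],s["wrist_force"],s["moment"],s["ee_pos"])
p,d=viewer.read_camera("side");cv2.imwrite("pics/side1.png",p[:,:,::-1])
```

```text
3.0 [0.38764003 0.2402374  0.37084327]
4.0083 0.026138546067108612 [-0.0538034  -0.2031353   0.31631499]
4.9917 0.026346041631399444 [-0.99386897  0.00458334 -3.58857759] [ 0.06572072  0.05313334 -0.06038592] [ 0.51188212 -0.3251231   0.15910901]
```

View pics/side1.png

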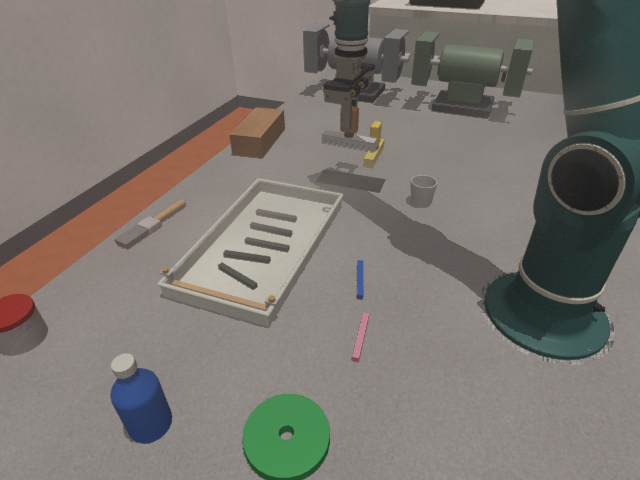

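The rake is held upright at (347,135), with a 26 mm opening and a 3.9 N load. Now to the mat end of the pan, and comb.

Run:
```python
from h import *
X=.005;Z=GZ+.003;O=R(PY,-1)
env.reach(pw(X,-.162,.15),O)
env.movel(pw(X,-.162,Z),rate=.1)
env.pause(.2)
F0=np.mean([env.sense()["wrist_force"] for _ in range(1)],0)
n=np.array([-np.sin(PY),np.cos(PY),0])
s=env.sense();print(s["t"],F0,s["ee_pos"]-pw(X,-.162,Z))
np.save("F0.npy",F0)
for y,r in [(-.10,.05),(-.03,.06),(.03,.06),(.065,.06)]:
    env.movel(pw(X,y,Z),rate=r); s=env.sense(); print(y,round(s["t"],2),np.round(s["wrist_force"]-F0,2),round(s["gripper_width"],4), np.round(s["ee_pos"]-pw(X,y,Z),4))
p,d=viewer.read_camera("top");cv2.imwrite("pics/top2.png",p[:,:,::-1])
cv2.imwrite("pics/top2c.png",cv2.resize(p[110:270,180:480],None,fx=2.6,fy=2.6)[:,:,::-1])
p,d=viewer.read_camera("side");cv2.imwrite("pics/side2.png",cv2.resize(p[150:340,130:380],None,fx=3,fy=3)[:,:,::-1])
```

```text
7.1 [-0.31934982 -0.42336258 -3.88706209] [ 5.05582837e-04 -5.54641215e-05  7.54911303e-04]
-0.1 8.49 [0.57 0.52 1.76] 0.0258 [ 0.     -0.0005  0.    ]
-0.03 9.81 [0.54 0.55 1.13] 0.0257 [ 0.     -0.0006  0.    ]
0.03 10.96 [0.08 0.54 0.66] 0.0256 [ 0.0001 -0.0005  0.    ]
0.065 11.69 [0.53 0.13 0.64] 0.0258 [-0.      0.0001 -0.    ]
```

View pics/side2.png

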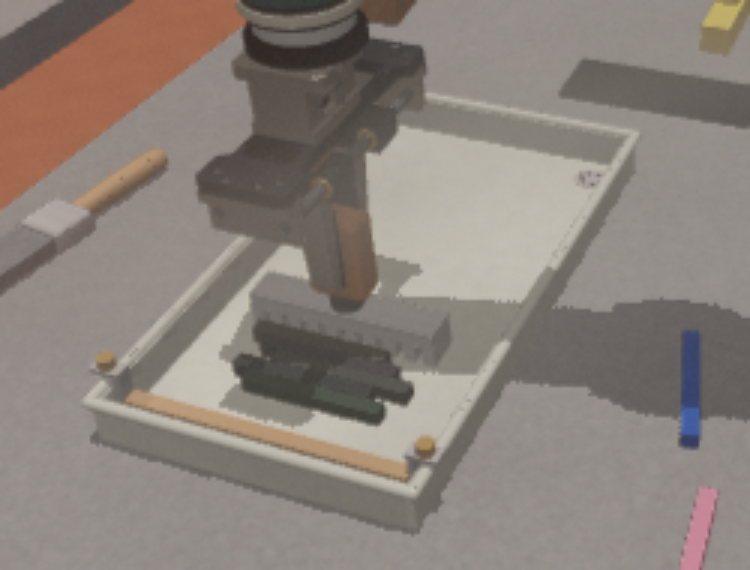

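View pics/top2c.png

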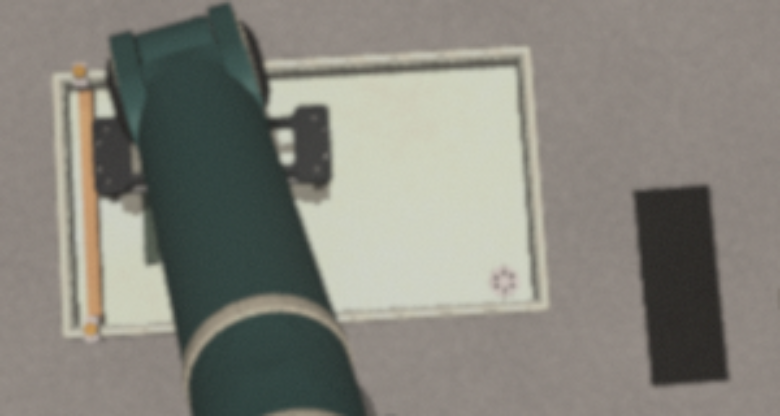

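The side view shows the sticks gathered flat in front of the rake, at about (320,370) in the crop, with the bar still about 25 mm ahead. The push force is low. I continue in small steps with a force check.

Run:
```python
from h import *
X=.005;Z=GZ+.003;F0=np.load("F0.npy");n=np.array([-np.sin(PY),np.cos(PY),0])
def f(): 
    s=env.sense();return -(s["wrist_force"]-F0)@n,s
y=.065;i=0
while y<.118:
    F,s=f()
    if F>4: break
    y+=.003 if y<.097 else .001
    env.movel(pw(X,y,Z),rate=.03); F,s=f()
    print(round(y,4),round(s["t"],2),round(F,2),np.round(s["wrist_force"]-F0,1),np.round(s["moment"],2))
np.save("y.npy",y)
p,d=viewer.read_camera("side");cv2.imwrite("pics/side3.png",cv2.resize(p[200:330,150:300],None,fx=4.5,fy=4.5)[:,:,::-1])
```

```text
0.068 12.04 -0.87 [1.1 0.9 0.5] [-0.03 -0.05  0.01]
0.071 12.29 -0.8 [-0.1  0.8  1.1] [ 0.02 -0.01  0.03]
0.074 12.54 -1.15 [-0.3  1.1  1.2] [ 0.02 -0.03  0.01]
0.077 12.79 -0.31 [0.6 0.3 0.8] [0.05 0.01 0.02]
0.08 13.04 -0.73 [1.1 0.8 0.7] [ 0.05  0.   -0.02]
0.083 13.29 0.47 [-0.1 -0.5  0.9] [ 0.03 -0.01  0.04]
0.086 13.54 -0.02 [0.4 0.  0.1] [0.04 0.01 0.03]
0.089 13.79 -0.76 [-0.5  0.7  0.9] [ 0.09 -0.06 -0.03]
0.092 14.04 0.16 [ 0.  -0.2  1.8] [ 0.05 -0.01  0.03]
0.095 14.29 -0.64 [-0.5  0.6  0.8] [0.07 0.   0.07]
0.098 14.54 -0.74 [0.1 0.8 1. ] [0.06 0.01 0.02]
0.099 14.79 0.04 [ 0.4 -0.   0.4] [-0.    0.02  0.05]
0.1 15.04 0.22 [ 1.1 -0.2  1.2] [-0.09  0.01  0.  ]
0.101 15.29 0.48 [ 1.3 -0.4  0. ] [-0.11  0.03 -0.  ]
0.102 15.54 -0.84 [0.2 0.9 0.2] [-0.12 -0.03 -0.01]
0.103 15.79 -0.62 [0.8 0.7 0.7] [-0.07 -0.03  0.03]
0.104 16.04 0.87 [ 1.3 -0.8  0.6] [-0.1  -0.02 -0.02]
0.105 16.29 0.16 [ 0.4 -0.1  0. ] [-0.1   0.02 -0.07]
0.106 16.54 0.02 [0.9 0.  0.8] [-0.08  0.01 -0.04]
0.107 16.79 0.11 [ 0.1 -0.1  1.1] [-0.    0.02  0.04]
0.108 17.04 1.39 [ 0.1 -1.4  0.9] [-0.41 -0.03  0.01]
0.109 17.29 3.45 [-0.5 -3.5  2.5] [-1.31 -0.01  0.08]
0.11 17.54 6.04 [-0.  -6.   3.3] [-1.8   0.03  0.07]
```

View pics/side3.png

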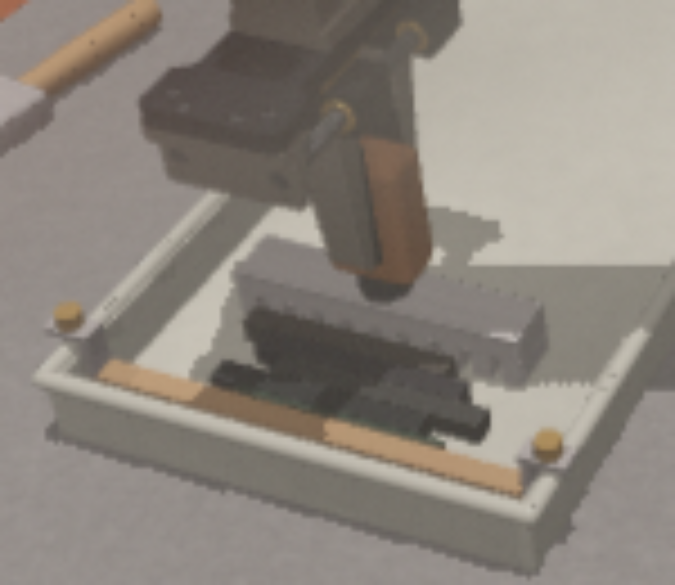

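The row closed at y'≈0.107, where the geometry predicted 0.1067, and force is now rising. I push up to about 9 N and hold.

Run:
```python
from h import *
X=.005;Z=GZ+.003;F0=np.load("F0.npy");n=np.array([-np.sin(PY),np.cos(PY),0])
def f():
    s=env.sense();return -(s["wrist_force"]-F0)@n,s
y=float(np.load("y.npy"))
for k in range(10):
    F,s=f()
    if F>8.7: break
    y+=.0005
    env.movel(pw(X,y,Z),rate=.01); F,s=f(); print(round(y,4),round(s["t"],2),round(F,2),np.round(s["wrist_force"]-F0,1),np.round(s["ee_pos"]-pw(X,y,Z),4))
for k in range(8):
    env.pause(.1);F,s=f();print("hold",round(s["t"],2),round(F,2))
np.save("y.npy",y)
p,d=viewer.read_camera("side");cv2.imwrite("pics/side4.png",cv2.resize(p[200:330,150:300],None,fx=4.5,fy=4.5)[:,:,::-1])
```

```text
0.1105 17.84 7.45 [ 0.1 -7.5  1.8] [ 0.0001 -0.0025  0.    ]
0.111 18.09 7.05 [ 0.  -7.1  3.5] [ 0.0001 -0.003   0.    ]
0.1115 18.34 7.78 [-0.4 -7.8  3.5] [ 0.0002 -0.0034  0.    ]
0.112 18.59 8.65 [ 0.8 -8.6  4.1] [ 0.0002 -0.0039  0.    ]
0.1125 18.84 10.0 [  0.8 -10.    3.4] [ 0.0002 -0.0043 -0.    ]
hold 18.94 10.58
hold 19.04 10.37
hold 19.14 9.99
hold 19.24 9.3
hold 19.34 10.25
hold 19.44 10.49
hold 19.54 9.75
hold 19.64 10.22
```

View pics/side4.png

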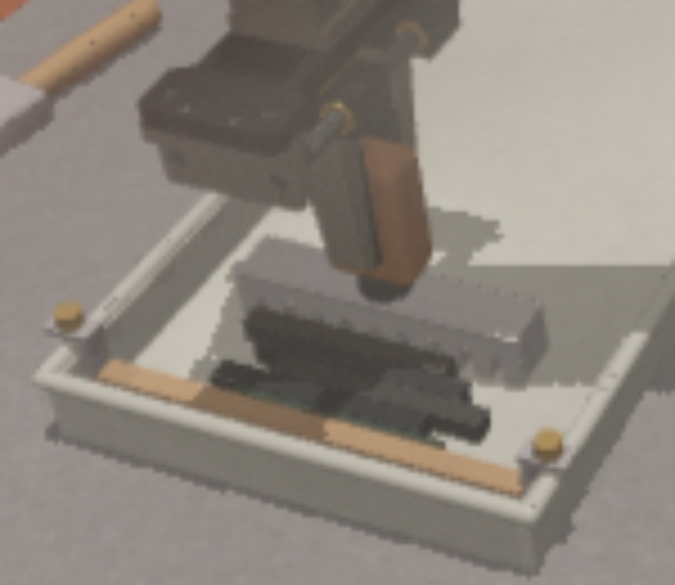

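The push held steady at about 10 N for 0.8 s. The stiffness was mostly arm compliance: the true TCP sits at 0.108. I back off gently and check the row.

Run:
```python
from h import *
X=.005;Z=GZ+.003
y=float(np.load("y.npy"))
env.movel(pw(X,y-.012,Z),rate=.03)
env.movel(pw(X,-.05,Z),rate=.15)
env.movel(pw(X,-.05,.16),rate=.15)
s=env.sense();print(s["t"],s["wrist_force"],s["gripper_width"])
env.reach(np.array([.503,-.3195,.16]),R(np.radians(4.5),-1))
p,d=viewer.read_camera("top");cv2.imwrite("pics/top5.png",p[:,:,::-1])
W=deproj("top",d)
for q in sticks(p,W): print(*q)
a=cv2.resize(p[120:250,195:325],None,fx=3.8,fy=3.8,interpolation=2)
p,d=viewer.read_camera("side");b=cv2.resize(p[240:320,150:290],None,fx=4,fy=4)
cv2.imwrite("pics/top5c.png",a[:,:,::-1]);cv2.imwrite("pics/side5.png",b[:,:,::-1]);cv2.imwrite("pics/side5f.png",p[:,:,::-1]);print(env.sense()["t"])
```

```text
22.1917 [ 0.19271368  1.26347799 -3.63313025] 0.025747671354026724
[0.5826 0.1798] [0.0475 0.1117] 0.7 [227. 187.]
23.4667
```

View pics/top5c.png

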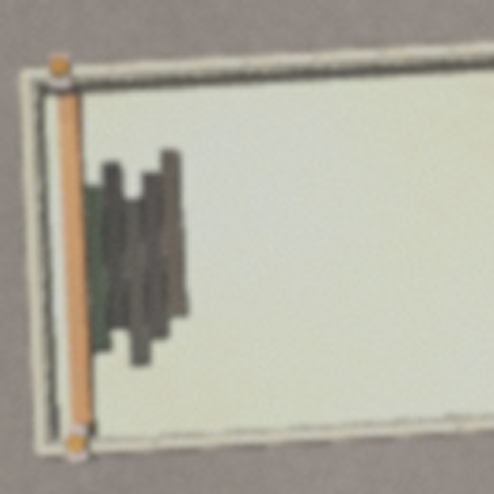

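View pics/side5.png

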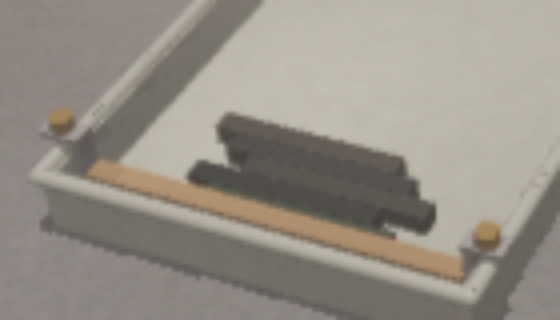

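View pics/side5f.png

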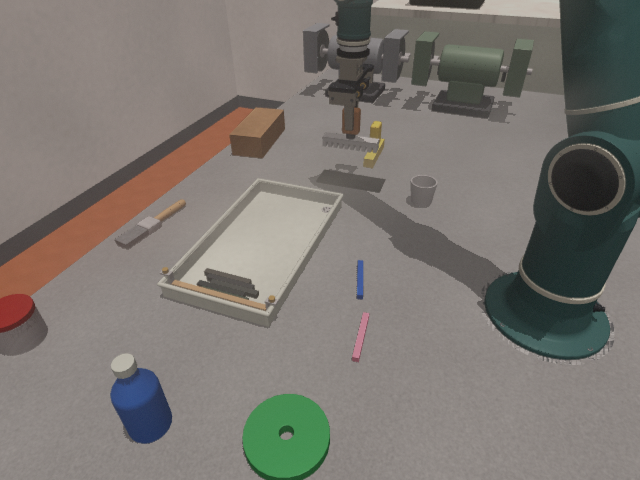

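Top crop: the five sticks lie side by side against the bar, at px 88–187, parallel to it with no gaps visible. Side: all flat, and the rake is hanging above the mat at (350,142). Now I set the rake back by feel.

Run:
```python
from h import *
P=lambda z:np.array([.503,-.3195,z])
env.movel(P(.066),rate=.1); env.pause(.15)
F0=env.sense()["wrist_force"][2]; z=.066
while z>.057:
    z-=.001; env.movel(P(z),rate=.02); env.pause(.05); F=env.sense()["wrist_force"][2]; print(round(z,4),round(F-F0,2))
    if F-F0>2.5: break
effector.release(); s=env.sense();print(s["t"],s["gripper_width"])
env.movel(P(.17),rate=.12)
env.reach(np.array([.35,-.55,.22]),R(np.radians(4.5),-1))
s=env.sense();print(s["t"],s["wrist_force"])
p,d=viewer.read_camera("top");cv2.imwrite("pics/top6.png",p[:,:,::-1])
W=deproj("top",d)
for q in sticks(p,W): print(*q)
box=(W[...,0]>.38)&(W[...,0]<.62)&(W[...,1]>-.39)&(W[...,1]<-.25)
for a,b in((.09,.13),(.018,.045)):
    m=box&(W[...,2]>a)&(W[...,2]<b);print(cv2.minAreaRect(W[m][:,:2].astype(np.float32)),np.median(W[m][:,2]))
p,d=viewer.read_camera("side");cv2.imwrite("pics/side6.png",p[:,:,::-1])
```

```text
0.065 -0.6
0.064 0.24
0.063 -0.93
0.062 -1.5
0.061 -0.5
0.06 -1.2
0.059 8.08
27.8667 0.09198785289986129
30.025 [ 0.04782266 -0.06446878 -0.058107  ]
[0.5813 0.1753] [0.0575 0.1253] 2.2 [229. 187.]
((0.5029314756393433, -0.318652480840683), (0.044699154794216156, 0.027236612513661385), 5.530092239379883) 0.10794879310835803
((0.503204345703125, -0.3185988664627075), (0.14426149427890778, 0.029832856729626656), 4.412919044494629) 0.0308422900212435
```

View pics/top6.png

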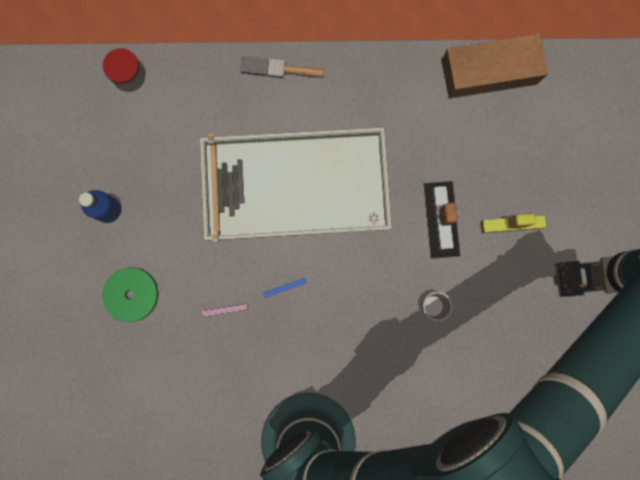

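View pics/side6.png

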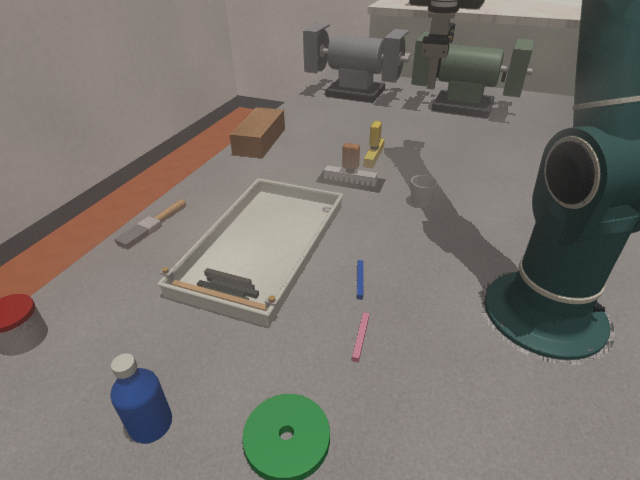

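The rake stands centred on its mat at (447,216). The row is against the bar at (229,187), 57.5 mm deep at 2.2°, which matches five sticks. Nothing else has moved.

```bash
python3 -c "
from h import *
print(workorder.finish_job(),env.sense()['t'])"
```

```text
the job is handed in; nothing more can be done
the job is handed in; nothing more can be done
```

The five sticks are combed into one row against the stop bar, the aluminium rake is back on its mat, and I handed the job in at about 30 s (limit 56 s).

- **Combing and pressing:** I swept all five sticks with the rake. The row closed on the bar within about 1 mm of the position I had predicted. I then held a steady push of about 10 N for 0.8 s. The highest force I read on the row was about 10.6 N; I sampled it only between moves during the sweep.
- **Row check:** The final pictures show the sticks flat and side by side against the bar. The row is about 57.5 mm deep at 2.2° (60 mm expected; the bar measured 2.3°). I saw no gaps, but the pictures could not show one of about a millimetre.
- **Rake and surroundings:** The rake stands upright within about 1 mm of the mat's centre and in line with it. It touched the mat with about 8 N when I set it down. The gripper is open and clear, and nothing else on the bench looks moved.

No check failed or disagreed beyond measurement noise.

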